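# Put the brass wire spool away in its tin

### The arm

A 6-joint arm with a two-finger parallel gripper is mounted at the origin on the work surface. World frame = base frame: x ahead of the robot, y to its left, z up, the work surface at z = 0. Lengths are in mm, angles in rad, forces in N, time in s.
With the tool pointing down it reaches from about 350 to 775 mm from the base axis. Payload 7.3 kg.
Tool frame: the origin (TCP) lies on the centre line of the jaws, within the pads' length; the fingertips stand 14 mm ahead of it and the grasp point (between the pads) lies 5 mm behind it; z points along the fingers, y is the line along which they close (so a half turn about z gives the same grasp; the last joint's range is limited). The gripper opens to 92 mm and grips with 3 to 60 N. Pads are 19 mm wide; open, the fingers measure 130 mm over their backs; the gripper's body (75 mm by 190 mm) begins 47 mm behind the grasp point.
Start: joints at [1.027, 0.342, 1.524, -0, 1.275, -0.146], TCP at [203.369, 484.033, 201.741] pointing down, gripper open.
Joint ranges: [-2.53, 2.53], [-0.77, 2.02], [0.04, 2.7], [-1, 4.14], [0.28, 2.66], [-3.11, 3.11]. Speed limits (rad/s): [2.57, 2.57, 3.14, 3.14, 3.14, 3.14].

### API

Orientations are given as [roll, pitch, yaw] about the fixed x, y, z axes, in that order (R = Rz(yaw) Ry(pitch) Rx(roll)).
In Python, from plant import get_obs, capture, bot, spot_in, trace, pinpoint gives the robot as it stands.
- The arm moves only by the tool play_rows, never from a script. Its argument "rows" is a list of rows, each a list of 2 entries, a list of its own where there are three numbers: the shift along the world's x, y, z in units of 3 cm (1.0 is 3 cm), then the turn, a rotation vector about the world's x, y, z in units of 8 degrees (1.0 is 8 degrees). A call has 1 to 12 rows; each row shifts and turns the commanded pose from where the row before left it; what a row does not reach is not made up. A row lasts 1/8 s, in which the tool goes at most 62.5 mm and 10.7 degrees, less where a joint would pass 70% of its speed; a pose out of reach is approached as far as the arm can. A call with a number of a shift or a turn outside -1 to 1 is refused whole. A call with a gripper value outside its range is refused whole. "hand" is the opening, from -1 (shut) to 1 (fully open), set as the call begins (left out, the last holds). The fingers move at their own pace and stop on an object; the grip force is fixed at half the most. Time passes only in rows, so rows that do not move let the fingers close. It gives the time, the measured TCP pose, the force, the opening and the grip force at its end, in the units of the state.
- get_obs(): the state, without advancing time (a new reading comes with each control period).
- capture(name): name is "side" or "top"; returns a dict with "frame" (400x640x3 uint8, red, green, blue), "fov_y" (degrees; the focal length in pixels is half the picture's height over the tangent of half this angle, whatever the lens; pixels are square), "cx", "cy" (the principal point, pixels), "rvec" (rotation vector, rad) and "tvec" (3), from world to camera coordinates, as OpenCV has them. Camera axes: x right, y down, z forward; pixel columns grow to the right and rows downward; lengths in mm; the calibration is good to about 2 mm. A picture is of the moment at which its call begins. There is no depth.
- bot.close_job(): hands the job in; it is judged then, once.
Trained networks look in the newest picture that a camera, given by its name, has taken for a name from the list of things; names that differ only in an ending like _2 or _b are one class to them, and where a whole thing is asked for, a point or a joint stands for the part that bears it (a point fixed in the world has none). Each returns a list of dicts, best first, with "p" (0 to 1); they miss things now and then, are a little off and sometimes report something else, mostly with a low value. They report only what shows in the picture. A call takes as long as a camera call. They do not tell look-alikes from the thing itself.
- spot_in(query, camera): "at" ([row, column] in pixels, amid what is visible of it).
- trace(query, camera): "mask" (400x640 bool, what is visible of it) and "at" ([row, column] in pixels, amid what is visible of it).
- pinpoint(query, camera): "at" ([row, column] in pixels: a listed point, or the origin of a listed thing).
The state is a dict: "time": time; "joint_positions": joint angles; "dq": joint speeds; "tau": joint torques, N m; "tool_pos": TCP position; "tcp_rot": TCP orientation; "contact_force": force on the tool from outside, world axes, zero at the start; "moment": the same for the moment, N m; "grip_width": finger opening in mm; "finger_force": force on a finger pad.
Only numpy, scipy, OpenCV 4.12 (cv2) and the standard library are available. Lean on these libraries where they do the work, as an engineer would, in place of code of your own. Each camera call takes 0.05 s, during which the arm holds its last target. There are 200 camera calls.

### The job

On the jeweller's bench, slide the red-flanged spool of brass wire straight up off its spindle without dragging or tipping the stand, and set it upright on the floor of the round tin. Then put the green lid on the tin so that it sits fully down and level all round. Set both down rather than dropping them, and leave the copper spool on its spindle and the stand, jar and brush where they are.

Things in the scene. Friction and masses are not known exactly. Their poses are not given: they have to be found in the camera images.
- brass_spool: Spool fully wound with brass wire between two red flanges: a cylinder 50 mm in diameter, 38 mm tall, with a 14 mm through bore, about 0.2 kg. It starts on one of the two spindles of the stand, resting on its base. Origin at the centre of its underside, z up along the bore; round, so its yaw does not matter.
- copper_spool: Spool of the same size and shape, copper wire between blue flanges, on the other spindle of the stand; it stays there. Origin at the centre of its underside, z up.
- stand: Loose dark-wood stand, 1 kg: base 80 mm (x) by 190 mm (y) by 18 mm thick, with two upright steel spindles 9 mm in diameter at y = +55 and -55 mm, x = 0, that rise 60 mm above the base's top (to 78 mm). The spools rest on the base's top; which is on which spindle varies. Origin at the centre of the base's underside, z up, y along the row of spindles.
- tin: Open round aluminium tin standing on the table, empty: outer diameter 136 mm, 56 mm tall, wall 3 mm (inner diameter 130 mm), floor 4 mm thick, about 0.3 kg. Origin at the centre of its underside, z up.
- lid: Loose round lid of the tin, 0.12 kg, right way up. From below: tapered aluminium plug 6 mm deep (diameter 116 mm at the bottom, 123 at the top) that enters the tin's mouth; green disc 142 mm in diameter, 4 mm thick, that rests on the rim; central brass knob 20 mm in diameter, 24 mm tall. Total 34 mm. Origin at the centre of the plug's underside, z up; seated, it is 50 mm above the tin's origin.
- jar: Small glass jar with white cap and amber-brown middle, 44 mm in diameter, 60 mm tall, a bystander. Origin at the centre of its underside.
- brush: Brush lying on the table beyond the tin and lid, a bystander. Origin near its middle, at table height; x along its length.
Not all that is in view belongs to the job. There is more than one size of the brass_spool; the one meant has the size given above. Of the things shaped like the stand, the wood one is meant.

How it is judged:
By the outcome, as a careful person would: the job done as asked, in the order asked, and still so for the second after the job is handed in, with the robot touching nothing.
It also fails if it takes over 59 s, if anything falls off the work surface, if the arm or the gripper's body presses on something with over 40 N, if the wrist force passes 120 N, or if a joint passes its speed limit or range.

## Working session

There is one attempt and no reset: what is moved stays moved. The work goes in short steps, Python scripts to look and compute and a tool call to move; the robot and the scene stay as the last step left them, time stands still between calls to the robot, and variables do not carry over. Pictures are saved under pics/ and viewed, at most 10 in all, crops included, and the job is handed in when it is done.

Besides the shell and the picture viewer there is one more tool, called after "Emit:" as a command line: name --argument value ..., lists and objects as JSON in quotes. play_rows: Moves the arm, as the interface text tells. Shifts and turns lie within -1 to 1; 1 stands for 3 cm of shift or 8 degrees of turn. Its arguments: {"type":"object","properties":{"rows":{"type":"array"},"hand":{"type":"number"}},"required":["rows"]}

```bash
mkdir -p pics; cat > h.py <<'E'
import numpy as np,cv2
from plant import *
def cam(c):
    R=cv2.Rodrigues(np.array(c['rvec'],float))[0];t=np.array(c['tvec'],float).ravel()
    f=200/np.tan(np.radians(c['fov_y'])/2);return R,t,f
def unproj(c,at,z):
    R,t,f=cam(c);d=R.T@np.array([(at[1]-c['cx'])/f,(at[0]-c['cy'])/f,1]);o=-R.T@t
    return (o+d*(z-o[2])/d[2]).round(1)
def proj(c,p):
    R,t,f=cam(c);q=R@np.array(p,float)+t;return np.array([c['cy']+f*q[1]/q[2],c['cx']+f*q[0]/q[2]]).round(1)
def save(c,n): cv2.imwrite('pics/'+n,c['frame'][:,:,::-1])
E
python3 - <<'E'
from h import *
for n in('top','side'):
    c=capture(n);save(c,n+'1.png');R,t,f=cam(c);print(n,f,(-R.T@t).round(),{k:v for k,v in c.items() if k!='frame'})
    for q in('brass_spool','copper_spool','stand','tin','lid','jar','brush'):
        for r in pinpoint(q,n)[:4]: print(q,np.round(r['at'],1),round(r['p'],2),unproj(c,r['at'],18 if 'spool' in q else 0))
o=get_obs();print(o['time'],o['tcp_rot'],o['tool_pos'])
E
```

```text
top 389.5226007532913 [408.  60. 895.] {'fov_y': 54.356374319606346, 'cx': 324.77231952506844, 'cy': 200.8048233000477, 'rvec': array([ 2.1764707 , -2.11636312,  0.21258992]), 'tvec': array([ 22.0254498 , 553.2967393 , 814.66418809])}
brass_spool [220.6 166.3] 0.71 [501.5 389.9  18. ]
brass_spool [201.4 213.1] 0.61 [548.2 289.4  18. ]
copper_spool [187.1 258.2] 0.98 [584.4 189.7  18. ]
stand [278.7 249.4] 0.97 [378.2 200.7   0. ]
stand [193.2 240.9] 0.86 [572.3 231.5   0. ]
tin [198.4 347.1] 0.62 [567.6 -15.8   0. ]
lid [239.3 455.3] 0.74 [ 479.2 -268.4    0. ]
jar [140.1 323.7] 0.93 [707.6  42.6   0. ]
brush [144.7 398.9] 0.86 [ 702.6 -138.5    0. ]
side 445.7807327935793 [ 241. -780.  688.] {'fov_y': 48.32687965532351, 'cx': 320.7585054039952, 'cy': 201.67302864129172, 'rvec': array([ 2.18325079, -0.38688269,  0.19621283]), 'tvec': array([-495.90960901,  164.31207339,  931.18454228])}
brass_spool [156.  296.4] 0.66 [562.4 300.2  18. ]
brass_spool [145.8 266.9] 0.63 [496.7 388.1  18. ]
copper_spool [175.2 312.8] 0.55 [573.7 187.4  18. ]
stand [176.5 306.9] 0.96 [564.9 212.8   0. ]
stand [192.4 239.5] 0.71 [371.8 201.5   0. ]
tin [223.6 337.1] 0.73 [567.2  -8.7   0. ]
lid [316.6 345.5] 0.85 [ 478. -275.    0.]
jar [158.3 296.8] 0.7 [568.2 316.1   0. ]
jar [199.5 379.7] 0.69 [708.2  44.9   0. ]
brush [241.3 413.4] 0.62 [ 709.  -128.9    0. ]
0.8 [3.14144961e+00 2.72583558e-05 2.74378248e+00] [203.38238911 484.02277462 201.77653813]
```

View pics/top1.png

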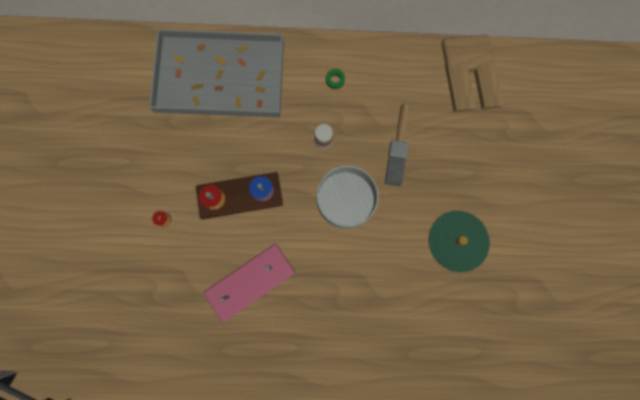

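View pics/side1.png

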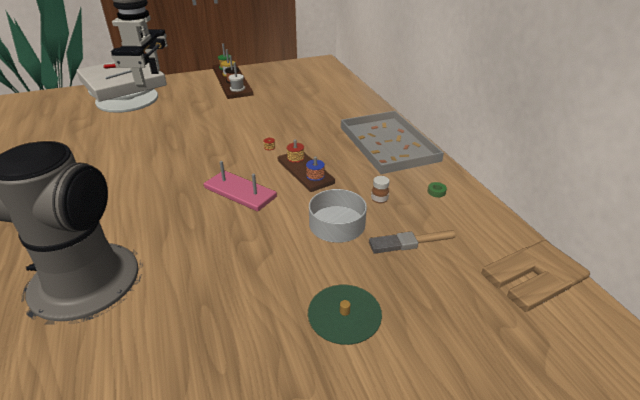

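The top view shows the wood stand at about (195,240) with the red and brass spool on its left spindle, near (197,211). It also shows the small look-alike at (218,161), the pink decoy stand, the tin at (197,347) and the lid at (241,460). Next I fit the shapes for precise positions.

```bash
cat >> h.py <<'E'
from scipy.optimize import least_squares
def ring(r,z,n=48):
    a=np.linspace(0,2*np.pi,n,endpoint=False);return np.c_[r*np.cos(a),r*np.sin(a),0*a+z]
def hullmask(c,groups,xy,z0=0,S=4):
    m=np.zeros((400*S,640*S),np.uint8)
    for g in groups:
        p=np.array([proj(c,q+[xy[0],xy[1],z0]) for q in g])[:,::-1]
        cv2.fillConvexPoly(m,cv2.convexHull(np.round((p+.5)*S).astype(np.int32)),1)
    return m
def cen(m,S=1):
    r,c=np.nonzero(m);return np.array([r.mean(),c.mean()])/S-(0.5 if S>1 else 0),len(r)/S/S
M={'brass_spool':[np.r_[ring(25,0),ring(25,38)]],'tin':[np.r_[ring(68,0),ring(68,56)]],
 'lid':[np.r_[ring(71,6),ring(71,10)],np.r_[ring(10,10),ring(10,34)]]}
def fit(c,name,mask,xy,z0=0):
    u,a=cen(mask)
    xy=np.array(xy,float)
    for _ in range(4):
        v,b=cen(hullmask(c,M[name],xy,z0),4)
        J=np.array([proj(c,[*(xy+d),z0+20])-proj(c,[*(xy-d),z0+20]) for d in np.eye(2)*20]).T/40
        xy=xy+np.linalg.solve(J,u-v)
    mm=cv2.resize(hullmask(c,M[name],xy,z0),(640,400),interpolation=cv2.INTER_AREA)>0
    return xy.round(1),round(a/b,2),round((mm&mask).sum()/(mm|mask).sum(),2)
E
python3 - <<'E'
from h import *
g={'brass_spool':(555,293),'tin':(567,-12),'lid':(478,-271)}
for n in('top','side'):
    c=capture(n);v=c['frame'].copy()
    for q,xy in g.items():
        z0=18 if q=='brass_spool' else 0
        t=proj(c,[*xy,z0+19])
        rs=[r for r in trace(q,n) if np.hypot(*(np.array(r['at'])-t))<20]
        for r in rs[:1]:
            print(n,q,round(r['p'],2),fit(c,q,r['mask'],xy,z0))
            v[cv2.morphologyEx(r['mask'].astype(np.uint8),cv2.MORPH_GRADIENT,np.ones((2,2)))>0]=[0,255,255]
    for r in trace('stand',n)[:2]:
        if r['mask'][int(r['at'][0]),int(r['at'][1])] or 1: print(n,'stand',r['at'],cv2.minAreaRect(np.argwhere(r['mask']).astype(np.float32)))
    for y in (unproj(c,r['at'],0) for r in pinpoint('stand',n)): print('stand',y)
    if n=='top': cr=v[120:280,150:510]
    else: cr=v[120:350,230:430]
    cv2.imwrite(f'pics/m_{n}.png',cv2.resize(cr,None,fx=2.2 if n=='top' else 2.5,fy=2.2 if n=='top' else 2.5)[:,:,::-1])
E
```

```text
top brass_spool 0.6 (array([555.7, 287.2]), 0.94, np.float64(0.93))
top tin 0.91 (array([565.9, -10.4]), 1.0, np.float64(0.98))
top lid 0.79 (array([ 476.8, -272.8]), 0.98, np.float64(0.98))
top stand [284.4, 247.4] ((282.0384521484375, 248.69229125976562), (36.332862854003906, 88.19733428955078), 33.690067291259766)
top stand [193.0, 241.3] ((194.9901885986328, 238.25692749023438), (35.06878662109375, 85.12335968017578), 9.7824068069458)
stand [375.8 199.9   0. ]
stand [574.6 233.7   0. ]
stand [555.7 295.1   0. ]
side brass_spool 0.82 (array([555.4, 289.9]), 0.86, np.float64(0.88))
side tin 0.64 (array([566.5,  -7.4]), 0.96, np.float64(0.96))
side lid 0.6 (array([ 476.8, -270.3]), 0.96, np.float64(0.96))
side stand [188.7, 240.1] ((186.2024383544922, 241.52194213867188), (70.82083129882812, 32.616695404052734), 65.224853515625)
side stand [174.1, 304.0] ((169.10000610351562, 305.79998779296875), (57.23564147949219, 27.395164489746094), 46.54815673828125)
stand [565.7 228.3   0. ]
stand [366.4 208.9   0. ]
```

View pics/m_top.png

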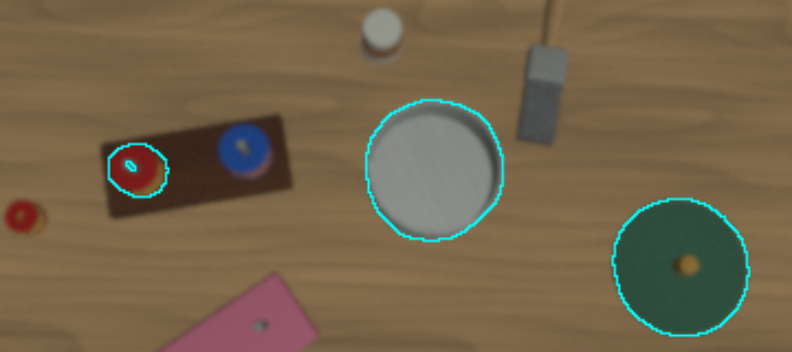

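Emit:
play_rows --rows '[[[0.98, -0.54, -0.1], [0, 0, -0.6]], [[0.98, -0.54, -0.1], [0, 0, -0.6]], [[0.98, -0.54, -0.1], [0, 0, -0.6]], [[0.98, -0.54, -0.1], [0, 0, -0.6]], [[0.98, -0.54, -0.1], [0, 0, -0.6]], [[0.98, -0.54, -0.1], [0, 0, -0.6]], [[0.98, -0.54, -0.1], [0, 0, -0.6]], [[0.98, -0.54, -0.1], [0, 0, -0.6]], [[0.98, -0.54, -0.1], [0, 0, -0.6]], [[0.98, -0.54, -0.1], [0, 0, -0.6]], [[0.98, -0.54, -0.1], [0, 0, -0.6]], [[0.95, -0.54, -0.1], [0, 0, -0.5]]]' --hand 1

```text
time: 2.9
tool_pos: [556.2, 289.0, 165.5]
tcp_rot: [3.142, -0.0, 1.75]
contact_force: [0.3, 0.9, -0.2]
grip_width: 91.8
finger_force: 0.0
```

Emit:
play_rows --rows '[[[0, 0, 0], [0, 0, 0]], [[0, 0, 0], [0, 0, 0]]]'

```text
time: 3.15
tool_pos: [554.7, 289.8, 165.6]
tcp_rot: [-3.141, -0.0, 1.753]
contact_force: [0.1, -0.6, -0.1]
grip_width: 91.7
finger_force: 0.0
```

Emit:
play_rows --rows '[[[0.03, -0.04, -0.6], [0, 0, 0]], [[0, 0, -0.8], [0, 0, 0]], [[0, 0, -0.8], [0, 0, 0]], [[0, 0, -0.8], [0, 0, 0]], [[0, 0, -0.6], [0, 0, 0]], [[0, 0, -0.4], [0, 0, 0]], [[0, 0, -0.2], [0, 0, 0]], [[0, 0, 0], [0, 0, 0]]]' --hand 1

```text
time: 4.15
tool_pos: [556.0, 288.7, 39.9]
tcp_rot: [3.141, -0.0, 1.753]
contact_force: [0.1, 1.2, 1.1]
grip_width: 91.7
finger_force: 0.0
```

Emit:
play_rows --rows '[[[0, 0, 0], [0, 0, 0]], [[0, 0, 0], [0, 0, 0]], [[0, 0, 0], [0, 0, 0]], [[0, 0, 0], [0, 0, 0]]]' --hand 0.17

```text
time: 4.65
tool_pos: [556.2, 288.4, 39.9]
tcp_rot: [3.141, -0.0, 1.752]
contact_force: [-0.4, 0.3, 0.3]
grip_width: 56.8
finger_force: 0.0
```

```bash
python3 - <<'E'
from h import *
o=get_obs();print(o['time'],o['tool_pos'],o['contact_force'],o['grip_width'],o['finger_force'])
a=capture('side');b=capture('top');s=[]
for c,(r,k) in((a,(150,300)),(b,(200,215))):
    s.append(cv2.resize(c['frame'][r-55:r+55,k-65:k+65],None,fx=3,fy=3,interpolation=cv2.INTER_CUBIC))
cv2.imwrite('pics/g.png',np.hstack(s)[:,:,::-1])
E
```

```text
4.65 [556.23767442 288.41708061  39.87367456] [-0.39454857  0.28367773  0.33806847] 56.781437481968986 0.0
```

View pics/g.png

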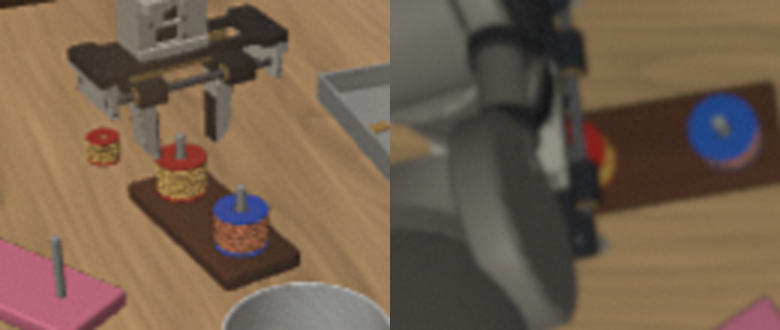

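```bash
python3 - <<'E'
from h import *
o=get_obs();print(o['time'],o['tool_pos'],o['grip_width'])
R=cv2.Rodrigues(np.array([0,0,o['tcp_rot'][2]]))[0];d=R@[0,1,0]
s=[]
for n,(r,k) in(('side',(150,300)),('top',(200,215))):
    c=capture(n);v=cv2.resize(c['frame'][r-55:r+55,k-65:k+65],None,fx=3,fy=3,interpolation=cv2.INTER_CUBIC)
    t=np.array(o['tool_pos'])
    for p,col in((t-[0,0,14]+d*28,(0,255,0)),(t-[0,0,14]-d*28,(0,255,0)),([555.5,288.5,18],(255,0,255)),([555.5,288.5,78],(255,0,255)),([555.5,288.5,56],(255,255,255)),(t+[0,0,52],(255,255,0))):
        q=proj(c,p);cv2.circle(v,(int((q[1]-k+65.5)*3),int((q[0]-r+55.5)*3)),3,col,-1)
    s.append(v)
cv2.imwrite('pics/g2.png',np.hstack(s)[:,:,::-1])
E
```

```text
4.75 [556.2112634  288.43117998  39.78769713] 54.1410651670963
```

View pics/g2.png

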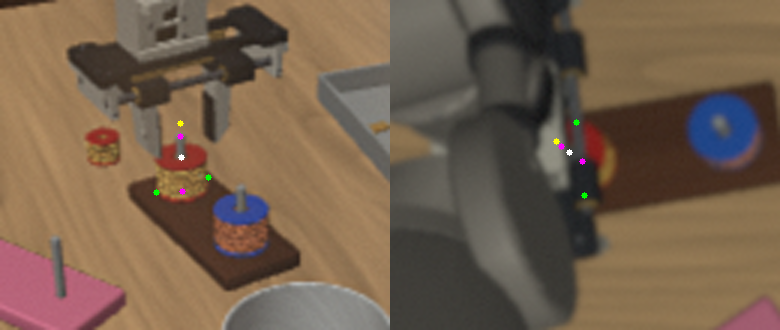

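The spool matches its projection, but the gripper appears about 13 px higher in the side view than its reported pose. I'll triangulate the gripper and check the robot base before closing.

```bash
python3 - <<'E'
from h import *
a=capture('side');b=capture('top')
def ray(c,at):
    R,t,f=cam(c);d=R.T@np.array([(at[1]-c['cx'])/f,(at[0]-c['cy'])/f,1]);return -R.T@t,d/np.linalg.norm(d)
def tri(p,q):
    o1,d1=ray(a,p);o2,d2=ray(b,q)
    s=np.linalg.lstsq(np.c_[d1,-d2],o2-o1,rcond=None)[0];x,y=o1+s[0]*d1,o2+s[1]*d2
    return ((x+y)/2).round(1),np.linalg.norm(x-y).round(1)
S=lambda x,y:(95+y/3-.5,235+x/3-.5)
T=lambda x,y:(145+y/3-.5,150+(x-390)/3-.5)
print('knuckle A',tri(S(237,68),T(570,52)),'B',tri(S(150,92),T(585,180)))
print('knuckle swapped',tri(S(237,68),T(585,180)),tri(S(150,92),T(570,52)))
print('base side',proj(a,[0,0,0]),[proj(a,p) for p in ring(75,0,4)])
o=get_obs();print({k:np.round(v,3) for k,v in o.items()})
save(a,'s3.png')
E
```

```text
knuckle A (array([605.2, 267.7, 149.7]), np.float64(0.1)) B (array([520.1, 252.6, 147.8]), np.float64(2.7))
knuckle swapped (array([554.5, 236.5, 168.8]), np.float64(75.4)) (array([565.2, 273.2, 142.7]), np.float64(81.7))
base side [280.3  83.4] [array([271.4, 121.5]), array([256.9,  85.3]), array([289.6,  43.5]), array([306.8,  81.2])]
{'time': np.float64(4.95), 'joint_positions': array([ 0.356,  0.681,  1.424, -0.   ,  1.037,  0.175]), 'dq': array([-0.001, -0.002,  0.001,  0.001, -0.001, -0.001]), 'tau': array([-4.0000e-03, -5.6266e+01, -2.1210e+01,  7.4000e-02,  2.3000e-02,
       -0.0000e+00]), 'tool_pos': array([556.143, 288.422,  39.715]), 'tcp_rot': array([3.142, 0.   , 1.752]), 'contact_force': array([ 0.129, -0.703,  0.148]), 'moment': array([-0.125, -0.004,  0.029]), 'finger_force': np.float64(0.0), 'grip_width': np.float64(53.393)}
```

View pics/s3.png

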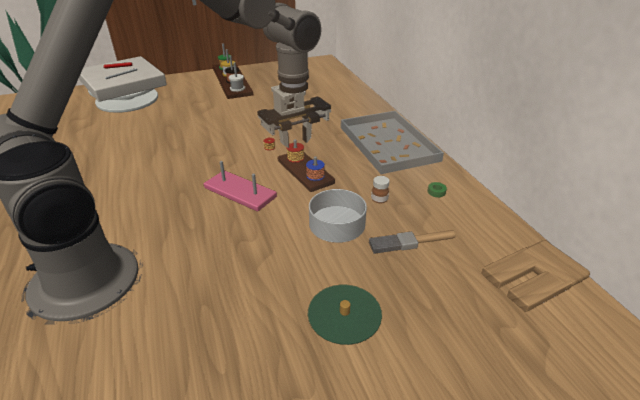

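The base matches its projection and the XY looks right, but the image suggests the tool may be about 45 mm higher than reported. A safe way to check is to close only to 46 mm. If the fingers stop at 50 mm, the spool is between them.

Emit:
play_rows --rows '[[[0, 0, 0], [0, 0, 0]], [[0, 0, 0], [0, 0, 0]], [[0, 0, 0], [0, 0, 0]]]' --hand 0.0

```text
time: 5.32
tool_pos: [556.2, 288.4, 39.7]
tcp_rot: [3.142, 0.0, 1.752]
contact_force: [0.8, 0.6, 0.3]
grip_width: 46.0
finger_force: 0.0
```

The fingers closed freely to 46 mm, so they are not around the spool. I'll test the two hypotheses (tool too high or shifted in y) by drawing the body outline predicted for each one.

```bash
python3 - <<'E'
from h import *
o=get_obs();t=np.array(o['tool_pos']);R=cv2.Rodrigues(np.array([0,0,o['tcp_rot'][2]]))[0]
x,y=R@[1,0,0],R@[0,1,0]
s=[]
for n,(r,k) in(('side',(140,300)),('top',(200,215))):
    c=capture(n);z=4;v=cv2.resize(c['frame'][r-55:r+55,k-50:k+50],None,fx=z,fy=z,interpolation=cv2.INTER_CUBIC)
    P=lambda p:tuple(int((q+.5)*z) for q in (proj(c,p)-[r-55,k-50])[::-1])
    for sh,col in(((0,0,0),(255,0,255)),((0,0,45),(0,255,0)),((0,33,0),(255,255,0))):
        b=t+[0,0,52]+sh
        pts=[P(b+i*37.5*x+j*95*y) for i,j in((1,1),(1,-1),(-1,-1),(-1,1))]
        cv2.polylines(v,[np.array(pts)],True,col,1)
        for j in(-1,1): cv2.circle(v,P(t+sh-[0,0,14]+j*o['grip_width']/2*y),3,col,-1)
    s.append(v)
cv2.imwrite('pics/h.png',np.hstack(s)[:,:,::-1])
E
```

```text
(no output)
```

View pics/h.png

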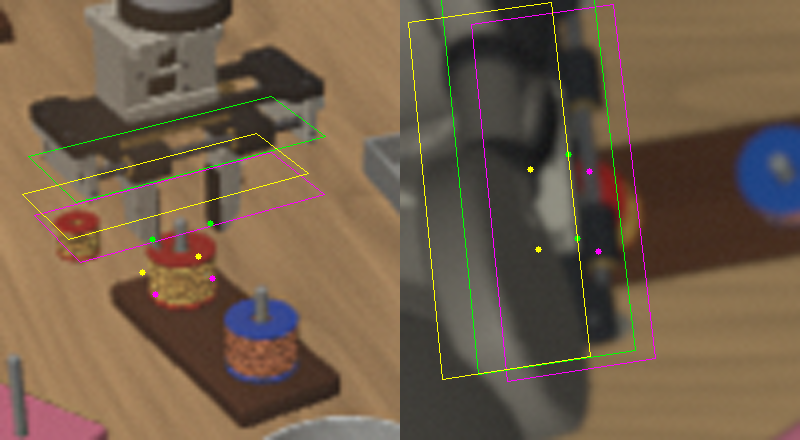

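The dz=+45 mm outline (green) fits both views, so the tool sits about 45 mm above the reported z and the XY is fine. I'll open and go down further, watching the force.

Emit:
play_rows --rows '[[[0, 0, 0], [0, 0, 0]], [[0, 0, 0], [0, 0, 0]], [[0, 0, 0], [0, 0, 0]], [[0, 0, 0], [0, 0, 0]], [[0, 0, -0.4], [0, 0, 0]], [[0, 0, -0.4], [0, 0, 0]], [[0, 0, -0.3], [0, 0, 0]], [[0, 0, -0.2], [0, 0, 0]]]' --hand 1

```text
time: 6.42
tool_pos: [555.8, 288.3, -0.4]
tcp_rot: [-3.141, 0.0, 1.752]
contact_force: [-0.0, -0.3, -0.5]
grip_width: 91.9
finger_force: 0.0
```

Emit:
play_rows --rows '[[[0, 0, -0.1], [0, 0, 0]], [[0, 0, 0], [0, 0, 0]]]' --hand 0.2

```text
time: 6.68
tool_pos: [556.2, 288.5, -2.3]
tcp_rot: [3.142, 0.0, 1.752]
contact_force: [0.3, -0.8, 0.7]
grip_width: 76.2
finger_force: 0.0
```

```bash
python3 - <<'E'
from h import *
s=[]
for n,(r,k) in(('side',(140,300)),('top',(200,215))):
    c=capture(n);z=4;v=cv2.resize(c['frame'][r-55:r+55,k-50:k+50],None,fx=z,fy=z,interpolation=cv2.INTER_CUBIC);s.append(v)
cv2.imwrite('pics/i.png',np.hstack(s)[:,:,::-1])
o=get_obs();print(o['time'],o['tool_pos'],o['contact_force'],o['grip_width'],o['finger_force'])
E
```

```text
6.775 [556.40283684 288.53270235  -1.93272465] [ 0.57610165 -0.14626721 -1.33712609] 68.03345922237644 0.0
```

View pics/i.png

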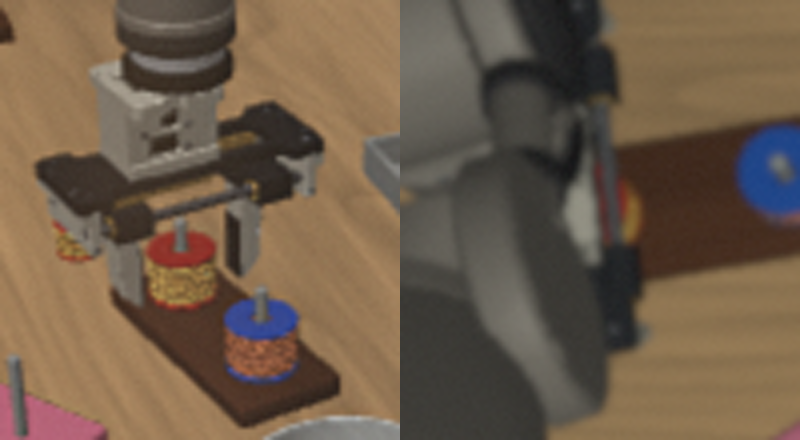

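The fingers now bracket the spool, with the tips below mid-height. I'm closing.

Emit:
play_rows --rows '[[[0, 0, 0], [0, 0, 0]], [[0, 0, 0], [0, 0, 0]], [[0, 0, 0], [0, 0, 0]], [[0, 0, 0], [0, 0, 0]]]' --hand -0.3

```text
time: 7.28
tool_pos: [555.7, 288.3, -2.0]
tcp_rot: [-3.141, 0.0, 1.752]
contact_force: [-4.4, -2.0, 5.2]
grip_width: 49.5
finger_force: 30.0
```

Emit:
play_rows --rows '[[[-0.03, -0.01, 0.03], [0, 0, 0]], [[0, 0, 0], [0, 0, 0]]]'

```text
time: 7.52
tool_pos: [555.4, 288.1, -1.7]
tcp_rot: [3.141, 0.0, 1.752]
contact_force: [0.3, 0.9, -1.9]
grip_width: 50.0
finger_force: 30.0
```

Emit:
play_rows --rows '[[[0, 0, 0.2], [0, 0, 0]], [[0, 0, 0.3], [0, 0, 0]], [[0, 0, 0.4], [0, 0, 0]], [[0, 0, 0.5], [0, 0, 0]], [[0, 0, 0.5], [0, 0, 0]], [[0, 0, 0.5], [0, 0, 0]], [[0, 0, 0.5], [0, 0, 0]], [[0, 0, 0.3], [0, 0, 0]], [[0, 0, 0], [0, 0, 0]]]'

```text
time: 8.65
tool_pos: [555.7, 288.3, 95.5]
tcp_rot: [3.14, -0.0, 1.752]
contact_force: [0.6, 0.4, -2.6]
grip_width: 49.4
finger_force: 30.0
```

Emit:
play_rows --rows '[[[0.03, -0.6, 0], [0, 0, 0]], [[0.03, -0.9, 0], [0, 0, 0]], [[0.03, -0.95, 0], [0, 0, 0]], [[0.03, -0.95, 0], [0, 0, 0]], [[0.03, -0.95, 0], [0, 0, 0]], [[0.03, -0.95, 0], [0, 0, 0]], [[0.03, -0.95, 0], [0, 0, 0]], [[0.03, -0.95, 0], [0, 0, 0]], [[0.03, -0.95, 0], [0, 0, 0]], [[0.03, -0.95, 0], [0, 0, 0]], [[0.03, -0.6, 0], [0, 0, 0]], [[0.02, -0.2, 0], [0, 0, 0]]]'

```text
time: 10.15
tool_pos: [565.4, -10.1, 94.3]
tcp_rot: [-3.141, -0.0, 1.751]
contact_force: [0.1, 0.8, -2.3]
grip_width: 49.8
finger_force: 30.0
```

Emit:
play_rows --rows '[[[0, 0, 0], [0, 0, 0]], [[0, 0, 0], [0, 0, 0]]]'

```text
time: 10.4
tool_pos: [565.7, -8.1, 94.6]
tcp_rot: [-3.142, -0.0, 1.753]
contact_force: [-0.7, 0.0, -1.3]
grip_width: 49.6
finger_force: 30.0
```

```bash
python3 - <<'E'
from h import *
o=get_obs();print(o['time'],o['tool_pos'],o['contact_force'],o['grip_width'])
c=capture('side');c0=cv2.imread('pics/side1.png')[:,:,::-1]
r,k=170,335;z=4
print(proj(c,[566,-9,4]),proj(c,[566,-9,111]))
v=[cv2.resize(i[r-75:r+75,k-50:k+50],None,fx=z,fy=z,interpolation=cv2.INTER_CUBIC) for i in(c['frame'],)]
cv2.imwrite('pics/j.png',np.hstack(v)[:,:,::-1])
for q in('stand','copper_spool'):
  for n in('side',):
    for p in pinpoint(q,n)[:2]: print(q,np.round(p['at'],1),round(p['p'],2))
for p in trace('brass_spool','side'):
    print(p['at'],p['p'],p['mask'].sum())
    for zz in(95,100,105,110,115): print(zz,fit(c,'brass_spool',p['mask'],(566,-9),zz))
E
```

```text
10.4 [565.66036652  -8.05089791  94.56193234] [-0.6598425   0.00505499 -1.3260523 ] 49.623134269130915
[222.5 336.7] [186.1 337.8]
copper_spool [319.8 346.5] 0.72
copper_spool [175.  316.3] 0.4
[175.8, 341.2] 0.6 398
95 (array([583.8,  21.8]), 0.8, np.float64(0.8))
100 (array([580.6,  14.7]), 0.78, np.float64(0.79))
105 (array([577.6,   7.7]), 0.77, np.float64(0.79))
110 (array([574.8,   0.8]), 0.75, np.float64(0.77))
115 (array([571.7,  -6.1]), 0.74, np.float64(0.75))
[144.0, 267.8] 0.59 147
95 (array([468.3, 229.3]), 0.37, np.float64(0.37))
100 (array([466.3, 220.3]), 0.36, np.float64(0.36))
105 (array([464.2, 211.4]), 0.36, np.float64(0.36))
110 (array([462.4, 202.7]), 0.35, np.float64(0.35))
115 (array([460.3, 193.9]), 0.34, np.float64(0.35))
```

View pics/j.png

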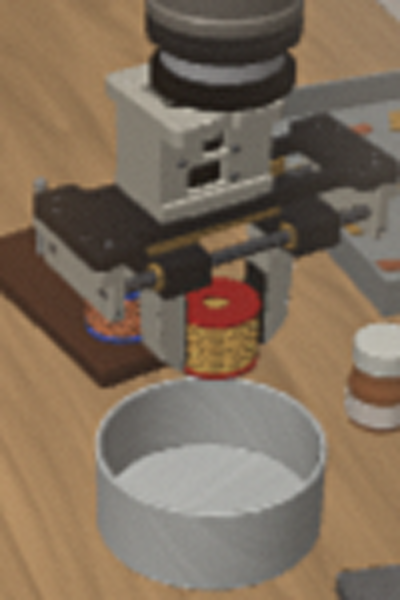

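The spool is upright in the grip over the tin. I'll lower to about 5 mm above the floor, then creep until it touches.

Emit:
play_rows --rows '[[[0, -0.03, -0.3], [0, 0, 0]], [[0, 0, -0.5], [0, 0, 0]], [[0, 0, -0.6], [0, 0, 0]], [[0, 0, -0.6], [0, 0, 0]], [[0, 0, -0.6], [0, 0, 0]], [[0, 0, -0.4], [0, 0, 0]], [[0, 0, -0.3], [0, 0, 0]], [[0, 0, -0.2], [0, 0, 0]], [[0, 0, 0], [0, 0, 0]], [[0, 0, 0], [0, 0, 0]]]'

```text
time: 11.85
tool_pos: [566.2, -9.8, -9.9]
tcp_rot: [3.141, 0.0, 1.752]
contact_force: [-0.1, 0.1, -2.3]
grip_width: 49.5
finger_force: 30.0
```

Emit:
play_rows --rows '[[[0, 0, -0.05], [0, 0, 0]], [[0, 0, -0.05], [0, 0, 0]], [[0, 0, 0], [0, 0, 0]]]'

```text
time: 12.22
tool_pos: [565.7, -9.7, -13.4]
tcp_rot: [-3.142, -0.0, 1.752]
contact_force: [-0.5, 0.3, -2.8]
grip_width: 49.8
finger_force: 30.0
```

Emit:
play_rows --rows '[[[0, 0, -0.04], [0, 0, 0]], [[0, 0, 0], [0, 0, 0]]]'

```text
time: 12.48
tool_pos: [565.6, -9.7, -14.7]
tcp_rot: [-3.141, -0.0, 1.752]
contact_force: [0.3, 0.3, -1.9]
grip_width: 49.6
finger_force: 30.0
```

Emit:
play_rows --rows '[[[0, 0, -0.04], [0, 0, 0]], [[0, 0, 0], [0, 0, 0]]]'

```text
time: 12.72
tool_pos: [565.7, -9.7, -15.9]
tcp_rot: [-3.142, -0.0, 1.753]
contact_force: [-0.5, 0.5, -2.6]
grip_width: 49.2
finger_force: 30.0
```

Emit:
play_rows --rows '[[[0, 0, -0.03], [0, 0, 0]], [[0, 0, 0], [0, 0, 0]]]'

```text
time: 12.98
tool_pos: [565.8, -9.8, -16.0]
tcp_rot: [3.141, 0.0, 1.753]
contact_force: [-2.0, 0.6, 3.9]
grip_width: 49.4
finger_force: 30.0
```

Contact, at the height I expected. I'll open partway to 64 mm to stay clear of the wall, then rise.

Emit:
play_rows --rows '[[[0, 0, 0], [0, 0, 0]], [[0, 0, 0], [0, 0, 0]], [[0, 0, 0], [0, 0, 0]]]' --hand 0.38

```text
time: 13.35
tool_pos: [565.9, -9.8, -16.7]
tcp_rot: [3.141, 0.0, 1.752]
contact_force: [-0.2, -0.7, -0.2]
grip_width: 63.2
finger_force: 0.0
```

Emit:
play_rows --rows '[[[0, 0, 0.2], [0, 0, 0]], [[0, 0, 0.5], [0, 0, 0]], [[0, 0, 0.8], [0, 0, 0]], [[0, 0, 0.8], [0, 0, 0]], [[0, 0, 0.8], [0, 0, 0]], [[0, 0, 0.6], [0, 0, 0]], [[0, 0, 0.3], [0, 0, 0]]]'

```text
time: 14.22
tool_pos: [566.4, -9.9, 105.4]
tcp_rot: [3.139, 0.001, 1.752]
contact_force: [0.5, 0.1, 0.2]
grip_width: 63.4
finger_force: 0.0
```

Emit:
play_rows --rows '[[[-0.3, -0.7, 0], [0, 0, 0]], [[-0.3, -0.9, 0], [0, 0, 0]], [[-0.3, -0.9, 0], [0, 0, 0]], [[-0.3, -0.9, 0], [0, 0, 0]], [[-0.3, -0.9, 0], [0, 0, 0]], [[-0.3, -0.9, 0], [0, 0, 0]], [[-0.3, -0.9, 0], [0, 0, 0]], [[-0.3, -0.9, 0], [0, 0, 0]], [[-0.3, -0.9, 0], [0, 0, 0]], [[-0.28, -0.6, 0], [0, 0, 0]], [[0, -0.22, 0], [0, 0, 0]], [[0, 0, 0], [0, 0, 0]]]'

```text
time: 15.72
tool_pos: [476.5, -271.2, 103.3]
tcp_rot: [3.141, -0.0, 1.752]
contact_force: [0.7, 0.4, 0.9]
grip_width: 63.2
finger_force: 0.0
```

```bash
python3 - <<'E'
from h import *
o=get_obs();print(o['time'],o['tool_pos'])
for n in('top','side'):
    c=capture(n)
    for q,xy,z0 in(('brass_spool',(566,-9),4),('tin',(566,-9),0),('lid',(477,-271),0)):
        t=proj(c,[*xy,z0+19])
        for r in [r for r in trace(q,n) if np.hypot(*(np.array(r['at'])-t))<20][:1]: print(n,q,round(r['p'],2),fit(c,q,r['mask'],xy,z0))
    for q in('stand','copper_spool','jar'):
        for r in pinpoint(q,n)[:2]: print(n,q,np.round(r['at'],1),round(r['p'],2))
E
```

```text
15.725 [ 476.52579322 -271.23108759  103.32291085]
top brass_spool 0.91 (array([567.5, -10. ]), 0.99, np.float64(0.97))
top tin 0.9 (array([565.6,  -9.6]), 0.89, np.float64(0.85))
top lid 0.73 (array([ 475. , -267.6]), 0.9, np.float64(0.89))
top stand [193.5 239.8] 0.9
top stand [280.  248.6] 0.75
top copper_spool [188.6 261.7] 0.9
top jar [141.2 321.2] 0.78
side lid 0.9 (array([ 476.2, -269.9]), 0.97, np.float64(0.97))
side stand [191.5 238.2] 0.96
side stand [172.6 303.8] 0.76
side copper_spool [172.8 311.9] 0.9
side jar [201.  379.8] 0.53
```

The spool stands in the centre of the tin and the stand hasn't moved. I'm going down to the lid knob.

Emit:
play_rows --rows '[[[0, 0, -0.4], [0, 0, 0]], [[0, 0, -0.7], [0, 0, 0]], [[0, 0, -0.7], [0, 0, 0]], [[0, 0, -0.7], [0, 0, 0]], [[0, 0, -0.5], [0, 0, 0]], [[0, 0, -0.3], [0, 0, 0]], [[0, 0, -0.2], [0, 0, 0]], [[0, 0, -0.1], [0, 0, 0]], [[0, 0, 0], [0, 0, 0]]]' --hand 0.2

```text
time: 17.55
tool_pos: [476.5, -271.5, -4.5]
tcp_rot: [3.141, 0.0, 1.752]
contact_force: [0.2, -0.3, 0.3]
grip_width: 54.7
finger_force: 0.0
```

Emit:
play_rows --rows '[[[0, 0, -0.05], [0, 0, 0]], [[0, 0, -0.05], [0, 0, 0]], [[0, 0, 0], [0, 0, 0]]]'

```text
time: 17.92
tool_pos: [476.3, -271.4, -7.7]
tcp_rot: [3.141, 0.0, 1.752]
contact_force: [-0.5, 0.1, -0.7]
grip_width: 55.3
finger_force: 0.0
```

Emit:
play_rows --rows '[[[0, 0, -0.05], [0, 0, 0]], [[0, 0, 0], [0, 0, 0]]]'

```text
time: 18.18
tool_pos: [476.3, -271.3, -9.3]
tcp_rot: [-3.142, -0.0, 1.752]
contact_force: [-1.1, 0.7, 0.2]
grip_width: 55.1
finger_force: 0.0
```

Emit:
play_rows --rows '[[[0, 0, -0.05], [0, 0, 0]], [[0, 0, 0], [0, 0, 0]]]'

```text
time: 18.42
tool_pos: [476.3, -271.3, -10.8]
tcp_rot: [-3.141, -0.0, 1.752]
contact_force: [-0.5, -0.3, -0.4]
grip_width: 55.2
finger_force: 0.0
```

Emit:
play_rows --rows '[[[0, 0, -0.04], [0, 0, 0]], [[0, 0, -0.04], [0, 0, 0]], [[0, 0, 0], [0, 0, 0]]]'

```text
time: 18.8
tool_pos: [476.3, -271.3, -13.2]
tcp_rot: [-3.142, -0.0, 1.752]
contact_force: [-0.1, -0.8, 1.0]
grip_width: 55.0
finger_force: 0.0
```

Emit:
play_rows --rows '[[[0, 0, -0.03], [0, 0, 0]], [[0, 0, 0], [0, 0, 0]]]'

```text
time: 19.05
tool_pos: [476.4, -271.3, -14.0]
tcp_rot: [3.142, -0.0, 1.752]
contact_force: [0.9, 1.0, 0.5]
grip_width: 55.2
finger_force: 0.0
```

Emit:
play_rows --rows '[[[0, 0, -0.03], [0, 0, 0]], [[0, 0, 0], [0, 0, 0]]]'

```text
time: 19.3
tool_pos: [476.5, -271.4, -14.7]
tcp_rot: [3.141, 0.0, 1.752]
contact_force: [0.2, 1.1, 1.7]
grip_width: 55.2
finger_force: 1.0
```

A light touch on the disc. I'll raise 1 mm and grip the knob.

Emit:
play_rows --rows '[[[0, 0, 0.05], [0, 0, 0]], [[0, 0, 0], [0, 0, 0]], [[0, 0, 0], [0, 0, 0]], [[0, 0, 0], [0, 0, 0]], [[0, 0, 0], [0, 0, 0]], [[0, 0, 0], [0, 0, 0]]]' --hand -1

```text
time: 20.05
tool_pos: [476.2, -271.3, -13.4]
tcp_rot: [-3.141, -0.0, 1.752]
contact_force: [-0.9, 0.5, -0.2]
grip_width: 19.3
finger_force: 30.0
```

Emit:
play_rows --rows '[[[0, 0, 0.1], [0, 0, 0]], [[0, 0, 0.3], [0, 0, 0]], [[0, 0, 0.5], [0, 0, 0]], [[0, 0, 0.6], [0, 0, 0]], [[0, 0, 0.6], [0, 0, 0]], [[0, 0, 0.5], [0, 0, 0]], [[0, 0, 0.3], [0, 0, 0]], [[0, 0, 0.1], [0, 0, 0]], [[0, 0, 0], [0, 0, 0]]]'

```text
time: 21.18
tool_pos: [476.2, -271.3, 76.4]
tcp_rot: [-3.141, -0.0, 1.752]
contact_force: [-0.3, 0.9, -0.9]
grip_width: 19.6
finger_force: 30.0
```

Emit:
play_rows --rows '[[[0.15, 0.4, 0], [0, 0, 0]], [[0.3, 0.85, 0], [0, 0, 0]], [[0.3, 0.85, 0], [0, 0, 0]], [[0.3, 0.85, 0], [0, 0, 0]], [[0.3, 0.85, 0], [0, 0, 0]], [[0.3, 0.85, 0], [0, 0, 0]], [[0.3, 0.85, 0], [0, 0, 0]], [[0.3, 0.85, 0], [0, 0, 0]], [[0.3, 0.85, 0], [0, 0, 0]], [[0.3, 0.85, 0], [0, 0, 0]], [[0.15, 0.5, 0], [0, 0, 0]], [[0, 0.2, 0], [0, 0, 0]]]'

```text
time: 22.68
tool_pos: [566.2, -7.8, 76.2]
tcp_rot: [-3.141, -0.0, 1.754]
contact_force: [0.7, -0.7, -0.1]
grip_width: 19.1
finger_force: 30.0
```

Emit:
play_rows --rows '[[[0, 0, 0], [0, 0, 0]], [[0, 0, 0], [0, 0, 0]]]'

```text
time: 22.92
tool_pos: [566.2, -9.6, 76.6]
tcp_rot: [-3.141, 0.0, 1.752]
contact_force: [-0.1, 0.0, -0.9]
grip_width: 19.1
finger_force: 30.0
```

```bash
python3 - <<'E'
from h import *
o=get_obs();print(o['time'],o['tool_pos'],o['contact_force'],o['moment'],o['grip_width'])
c=capture('side');r,k=190,335;z=4
v=cv2.resize(c['frame'][r-75:r+75,k-60:k+60],None,fx=z,fy=z,interpolation=cv2.INTER_CUBIC)
P=lambda p:[int((q+.5)*z) for q in (proj(c,p)-[r-75,k-60])[::-1]]
zz=o['tool_pos'][2]+13.4
for g,col in((ring(71,10)+[*o['tool_pos'][:2],zz],(255,0,255)),(ring(68,56)+[566.2,-9,0],(255,255,0))):
    cv2.polylines(v,[np.array([P(p) for p in g])],True,col,1)
cv2.imwrite('pics/k.png',v[:,:,::-1])
E
```

```text
22.925 [566.17904509  -9.59824946  76.61910648] [-0.08962502  0.03447948 -0.89781829] [-0.1100491   0.02837533 -0.00729155] 19.09147656702923
```

View pics/k.png

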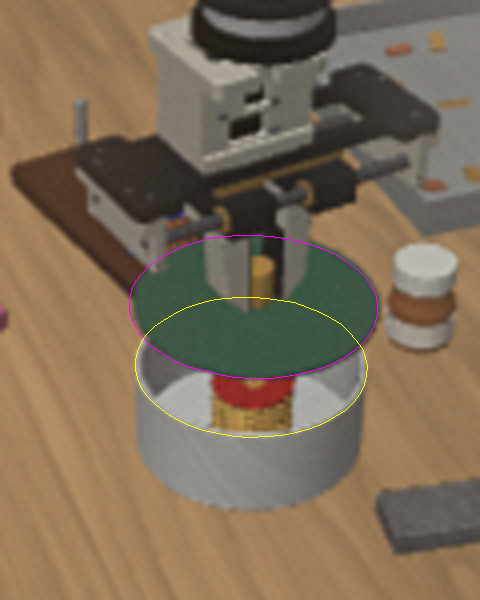

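The lid is level, overlays its prediction and sits over the mouth. The same-camera differences call for about +1 mm in y, so I'll lower with that correction and then creep.

Emit:
play_rows --rows '[[[-0.02, 0.03, -0.2], [0, 0, 0]], [[0, 0, -0.3], [0, 0, 0]], [[0, 0, -0.3], [0, 0, 0]], [[0, 0, -0.15], [0, 0, 0]], [[0, 0, -0.1], [0, 0, 0]], [[0, 0, 0], [0, 0, 0]], [[0, 0, 0], [0, 0, 0]]]'

```text
time: 23.85
tool_pos: [566.0, -8.0, 45.4]
tcp_rot: [3.141, 0.0, 1.753]
contact_force: [0.1, -0.4, -0.5]
grip_width: 19.5
finger_force: 30.0
```

Emit:
play_rows --rows '[[[0, 0, -0.05], [0, 0, 0]], [[0, 0, -0.05], [0, 0, 0]], [[0, 0, 0], [0, 0, 0]]]'

```text
time: 24.22
tool_pos: [565.6, -8.0, 42.0]
tcp_rot: [-3.141, -0.0, 1.752]
contact_force: [0.1, 0.9, -1.0]
grip_width: 19.3
finger_force: 30.0
```

Emit:
play_rows --rows '[[[0, 0, -0.05], [0, 0, 0]], [[0, 0, 0], [0, 0, 0]]]'

```text
time: 24.48
tool_pos: [565.7, -8.0, 40.5]
tcp_rot: [-3.141, -0.0, 1.752]
contact_force: [-0.1, -0.0, -0.6]
grip_width: 19.2
finger_force: 30.0
```

Emit:
play_rows --rows '[[[0, 0, -0.04], [0, 0, 0]], [[0, 0, 0], [0, 0, 0]]]'

```text
time: 24.72
tool_pos: [565.7, -8.0, 39.3]
tcp_rot: [-3.141, -0.0, 1.752]
contact_force: [0.5, 0.2, 0.5]
grip_width: 19.5
finger_force: 30.0
```

Emit:
play_rows --rows '[[[0, 0, -0.04], [0, 0, 0]], [[0, 0, 0], [0, 0, 0]]]'

```text
time: 24.98
tool_pos: [565.7, -8.0, 38.1]
tcp_rot: [-3.142, -0.0, 1.752]
contact_force: [-0.3, 0.6, -0.9]
grip_width: 19.2
finger_force: 30.0
```

Emit:
play_rows --rows '[[[0, 0, -0.04], [0, 0, 0]], [[0, 0, 0], [0, 0, 0]]]'

```text
time: 25.22
tool_pos: [565.8, -8.1, 37.1]
tcp_rot: [3.141, 0.0, 1.752]
contact_force: [-1.1, 0.0, 0.0]
grip_width: 19.1
finger_force: 30.0
```

Emit:
play_rows --rows '[[[0, 0, -0.03], [0, 0, 0]], [[0, 0, 0], [0, 0, 0]]]'

```text
time: 25.48
tool_pos: [565.8, -8.1, 36.8]
tcp_rot: [3.141, 0.0, 1.752]
contact_force: [-2.0, -0.2, 5.3]
grip_width: 18.8
finger_force: 30.0
```

Seated at the expected height with 5 N of contact. I'll release and rise.

Emit:
play_rows --rows '[[[0, 0, 0], [0, 0, 0]], [[0, 0, 0], [0, 0, 0]], [[0, 0, 0], [0, 0, 0]], [[0, 0, 0], [0, 0, 0]]]' --hand 0.0

```text
time: 25.98
tool_pos: [565.8, -7.9, 36.0]
tcp_rot: [3.142, -0.0, 1.752]
contact_force: [-0.0, -0.2, -0.2]
grip_width: 45.9
finger_force: 0.0
```

Emit:
play_rows --rows '[[[0, 0, 0.1], [0, 0, 0]], [[0, 0, 0.4], [0, 0, 0]], [[0, 0, 0.8], [0, 0, 0]], [[0, 0, 0.9], [0, 0, 0]], [[0, 0, 0.9], [0, 0, 0]], [[0, -0.8, 0.4], [0, 0, 0]], [[-0.5, -0.9, 0], [0, 0, 0]], [[-0.5, -0.9, 0], [0, 0, 0]], [[-0.5, -0.9, 0], [0, 0, 0]], [[-0.5, -0.9, 0], [0, 0, 0]], [[-0.4, -0.9, 0], [0, 0, 0]], [[0, -0.4, 0], [0, 0, 0]]]'

```text
time: 27.48
tool_pos: [493.5, -180.2, 142.1]
tcp_rot: [3.141, 0.001, 1.751]
contact_force: [-0.2, -0.2, 0.4]
grip_width: 45.8
finger_force: 0.0
```

```bash
python3 - <<'E'
from h import *
o=get_obs();print(o['time'],o['tool_pos'],o['contact_force'])
for n in('top','side'):
    c=capture(n);save(c,'end_'+n+'.png')
    for r in trace('lid',n)[:1]:
        for z0 in(46,50,54,58): print(n,z0,round(r['p'],2),fit(c,'lid',r['mask'],(566,-9),z0))
    for q in('stand','copper_spool','jar','brush'):
        for r in pinpoint(q,n)[:2]: print(n,q,np.round(r['at'],1),round(r['p'],2))
E
```

```text
27.475 [ 493.5279509  -180.19016927  142.12531383] [-0.17476844 -0.15900402  0.38976948]
top 46 0.65 (array([567.7,  -8.7]), 0.96, np.float64(0.96))
top 50 0.65 (array([566.9,  -8.4]), 0.95, np.float64(0.95))
top 54 0.65 (array([566.2,  -8. ]), 0.94, np.float64(0.94))
top 58 0.65 (array([565.5,  -7.7]), 0.93, np.float64(0.94))
top stand [191.7 240.5] 0.84
top stand [283.4 249.7] 0.64
top copper_spool [189.4 261.9] 0.71
top jar [141.4 321. ] 0.72
top brush [143.  396.3] 0.64
side 46 0.6 (array([575.7, -21.6]), 0.36, np.float64(0.33))
side 50 0.6 (array([573.6, -26.3]), 0.36, np.float64(0.33))
side 54 0.6 (array([571.5, -31. ]), 0.36, np.float64(0.33))
side 58 0.6 (array([569.4, -35.8]), 0.35, np.float64(0.33))
side stand [173.9 305.9] 0.93
side stand [192.5 240.2] 0.6
side jar [202.4 380.3] 0.73
side brush [240.4 412.2] 0.65
```

Emit:
play_rows --rows '[[[-0.3, -0.9, 0.3], [0, 0, 0]], [[-0.5, -1, 0.3], [0, 0, 0]], [[-0.5, -1, 0.3], [0, 0, 0]], [[-0.5, -1, 0], [0, 0, 0]], [[-0.5, -1, 0], [0, 0, 0]], [[-0.3, -0.9, 0], [0, 0, 0]], [[0, -0.4, 0], [0, 0, 0]], [[0, 0, 0], [0, 0, 0]]]'

```text
time: 29.08
tool_pos: [416.0, -365.1, 167.9]
tcp_rot: [3.141, -0.0, 1.752]
contact_force: [-0.1, -0.4, 0.5]
grip_width: 45.9
finger_force: 0.0
```

```bash
python3 - <<'E'
from h import *
for n in('top','side'):
    c=capture(n)
    for r in trace('lid',n)[:1]:
        m=r['mask'];print(n,r['at'],r['p'])
        for z0 in(46,50,54): print(z0,fit(c,'lid',m,(566,-9),z0))
        # level check: disc contour ellipse vs projected model ellipse at z=60
        for mm in (m.astype(np.uint8),cv2.resize(hullmask(c,M['lid'],(566.2,-8.6),50),(640,400),interpolation=cv2.INTER_AREA)):
            k=max(cv2.findContours(mm,0,1)[0],key=len);print(np.round(np.hstack(cv2.fitEllipse(k)),1))
E
```

```text
top [193.7, 345.1] 0.85
46 (array([568.3,  -9.2]), 0.98, np.float64(0.98))
50 (array([567.6,  -8.8]), 0.97, np.float64(0.97))
54 (array([566.9,  -8.5]), 0.96, np.float64(0.96))
[346.2 194.1  62.1  63.6 105.1]
[346.2 194.8  63.   64.3 114. ]
side [187.0, 382.9] 0.27
46 (array([695.6,  27.1]), 0.25, np.float64(0.25))
50 (array([692.8,  22.1]), 0.24, np.float64(0.24))
54 (array([689.9,  17. ]), 0.24, np.float64(0.24))
[380.1 188.3  18.   26.4   3. ]
[337.4 205.7  37.   60.3  91.6]
```

Emit:
play_rows --rows '[[[0, 0.5, 0], [0, 0, 0]], [[0, 1, 0], [0, 0, 0]], [[0, 1, 0], [0, 0, 0]], [[0, 1, 0], [0, 0, 0]], [[0, 1, 0], [0, 0, 0]], [[0, 1, 0], [0, 0, 0]], [[0, 1, 0], [0, 0, 0]], [[0, 1, 0], [0, 0, 0]], [[0, 1, 0], [0, 0, 0]], [[0, 1, 0], [0, 0, 0]], [[0, 1, 0], [0, 0, 0]], [[0, 1, 0], [0, 0, 0]]]'

```text
time: 30.78
tool_pos: [414.9, -18.0, 168.3]
tcp_rot: [3.141, -0.0, 1.753]
contact_force: [-0.2, -0.3, -0.8]
grip_width: 46.2
finger_force: 0.0
```

Emit:
play_rows --rows '[[[0, 1, 0], [0, 0, 0]], [[0, 1, 0], [0, 0, 0]], [[0, 1, 0], [0, 0, 0]], [[0, 1, 0], [0, 0, 0]], [[-0.3, 1, 0], [0, 0, 0]], [[-0.4, 1, 0], [0, 0, 0]], [[-0.4, 1, 0], [0, 0, 0]], [[-0.4, 1, 0], [0, 0, 0]], [[0, 0.5, 0], [0, 0, 0]], [[0, 0, 0], [0, 0, 0]]]'

```text
time: 32.02
tool_pos: [370.5, 235.7, 168.2]
tcp_rot: [3.141, 0.0, 1.755]
contact_force: [1.0, -0.4, -0.6]
grip_width: 45.7
finger_force: 0.0
```

```bash
python3 - <<'E'
from h import *
print(get_obs()['tool_pos'])
c=capture('side')
for q,xy in(('lid',(566,-9)),):
    for r in trace(q,'side')[:1]:
        m=r['mask'];print(r['at'],r['p'])
        for z0 in(46,50,54): print(z0,fit(c,'lid',m,xy,z0))
        for mm in (m.astype(np.uint8),cv2.resize(hullmask(c,M['lid'],(566.2,-8),50),(640,400),interpolation=cv2.INTER_AREA)):
            k=max(cv2.findContours(mm,0,1)[0],key=len);print(np.round(np.hstack(cv2.fitEllipse(k)),1))
for q in('stand','copper_spool','jar','brush','brass_spool'):
    for r in pinpoint(q,'side')[:2]: print(q,np.round(r['at'],1),round(r['p'],2))
E
```

```text
[370.54587172 235.70833614 168.22658374]
[206.8, 338.2] 0.68
46 (array([ 5.704e+02, -5.000e-01]), 1.01, np.float64(0.97))
50 (array([568.2,  -5.4]), 0.99, np.float64(0.98))
54 (array([566.1, -10.3]), 0.98, np.float64(0.97))
[337.5 204.6  37.3  59.4  91.1]
[337.4 205.5  37.1  60.1  91.5]
stand [173.8 307.1] 0.89
stand [190.9 239.5] 0.77
copper_spool [176.  311.9] 0.55
jar [199.7 381. ] 0.89
brush [243.8 411.5] 0.67
brass_spool [149.8 270.3] 0.46
brass_spool [174.5 306.5] 0.39
```

The lid is seated at 50 mm, level and centred, and the bystanders are where they were. I'm handing in.

```bash
python3 -c "
from plant import bot;print(bot.close_job())"
```

```text
the job is handed in; nothing more can be done
None
```

I set the brass spool upright on the floor of the tin and put the lid fully down and level on top; the copper spool, stand, jar and brush stayed in place, and the job was handed in at about 32 s of the 59 s allowed.

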